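# Load the ventilated jar rack and start its extraction

### The arm

A 6-joint arm with a two-finger parallel gripper is mounted at the origin on a cart in front of the work surface, level with it; the furniture and walls round the work are solid. World frame = base frame: x ahead of the robot, y to its left, z up, the work surface at z = 0. Lengths are in m, angles in rad, forces in N, time in s.
With the tool pointing down it reaches from about 0.3 to 0.875 m from the base axis. Payload 6.4 kg.
Tool frame: the origin (TCP) lies on the centre line of the jaws, within the pads' length; the fingertips stand 22 mm ahead of it and the grasp point (between the pads) lies 3 mm ahead of it; z points along the fingers, y is the line along which they close (so a half turn about z gives the same grasp; the last joint's range is limited). The gripper opens to 85 mm and grips with 20 to 120 N. Pads are 22 mm wide; open, the fingers measure 114 mm over their backs; the gripper's body (76 mm by 85 mm) begins 54 mm behind the grasp point. The pads swing forward as they close: fully open they stand 13 mm farther back than shut.
Start: joints at [-1.415, 0.181, 1.607, -0, 1.354, -0.206], TCP at [0.204, -0.538, 0.253] pointing down, gripper open.
Joint ranges: [-2.99, 2.99], [-0.89, 2.07], [0.3, 2.58], [-1.14, 4.28], [0, 2.63], [-3.12, 3.12]. Speed limits (rad/s): [2.57, 2.57, 3.01, 3.14, 3.14, 3.14].

### API

Orientations are given as a unit quaternion [w, x, y, z].
In Python, from bench import ctrl gives the robot as it stands. The module is installed in compiled form; this text tells all that it offers.
- The arm moves only by the tool servo_tool, never from a script. Its argument "commands" is a list of rows, each a list of 3 entries, a list of its own where there are three numbers: the shift along the tool's x, y, z in mm, then the turn about the tool's z in rad, then the finger opening in mm, from 0 to 85.4. In form: [[[dx, dy, dz], turn, jaw], ...]. A call has 1 to 20 rows; each row shifts and turns the commanded pose from where the row before left it, along the tool's axes as they then stand; what a row does not reach is not made up. A row lasts 1/8 s, in which the tool goes at most 62.5 mm and 10.7 degrees, less where a joint would pass 70% of its speed; a pose out of reach is approached as far as the arm can. A call with a gripper value outside its range is refused whole. The fingers move at their own pace and stop on an object; the grip force is fixed at half the most. Time passes only in rows, so rows that do not move let the fingers close. It gives the time, the measured TCP pose, the force, the opening and the grip force at its end, in the units of the state.
- ctrl.get_obs(): the state, without advancing time (a new reading comes with each control period).
- ctrl.camera(name): name is "side" or "top" or "wrist"; returns a dict with "color" (400x640x3 uint8, red, green, blue), "z_map" (400x640 float32, m along the optical axis (not along the pixel's ray), 0 where there is no reading), "fx", "fy", "cx", "cy" (pixels), "k1" (the pictures are not rectified: a ray, as slopes to the right and down, at radius r is drawn at 1 + k1 r^2 times it, then the intrinsics apply), "R" (3x3) and "t" (3): a world point X has camera coordinates R X + t. Camera axes: x right, y down, z forward; pixel columns grow to the right and rows downward; lengths in m; the calibration is good to about 2 mm. A picture is of the moment at which its call begins.
- ctrl.hand_in(): hands the job in; it is judged then, once.
The state is a dict: "time_s": time; "q": joint angles; "dq": joint speeds; "joint_efforts": joint torques, N m; "eef_pos": TCP position; "eef_rot": TCP orientation; "wrist_force": force on the tool from outside, world axes, zero at the start; "torque": the same for the moment, N m; "opening": opening from 0.0 (shut) to 1.0 (fully open); "grasp_force": force on a finger pad.
Only numpy, scipy, OpenCV 4.12 (cv2) and the standard library are available. Lean on these libraries where they do the work, as an engineer would, in place of code of your own. Each camera call takes 0.05 s, during which the arm holds its last target. There are 200 camera calls.

### The job

Put the amber sample jars standing left of the ventilated rack away and start its extraction: first shut the damper fully, then, with it shut, stand every sample jar upright in a cell of its own, leaving the small dropper bottle in its cell. Next turn the fan selector to medium (two bars) while the damper is still shut, so that the motor runs up unloaded, and only then open the damper until its red lever stands exactly over the orange memory pointer. Let go of everything, and leave the pointer, the mug and the tin as they are.

Things in the scene. Friction and masses are not known exactly. Their poses are not given: they have to be found in the camera images.
- vent_rack: Ventilated jar rack, fixed. Origin: centre of its underside; x to its back, y to its left. Left (y -5 to 249 mm): white rack of 2 x 3 cells, 66 mm square inside, 14 mm walls; perforated floors 50 mm and wall tops 95 mm above the bench. Middle: clear duct with the butterfly damper. Right (y -226 to -104): white fan box, 95 mm high, the selector on top. 178 mm deep. Place and yaw vary.
- damper (a joint): Angle of the red damper lever (rad). 0 = shut, against the stop, lever pointing to the robot (-x of the rack); it grows counter-clockwise seen from above to 1.571 = fully open, lever pointing right along the duct (-y). Stiff (0.1 N m): it stays where it is left.
- lever_grip (a point): On the axis of the black upright grip (21 mm diameter, 38 mm tall, top 156 mm above the bench) at the end of the red lever, 6 mm below its top, 75 mm from the shaft. The flat lever below it has its top 113 mm above the bench. The point's x axis points outward along the lever. The vertical shaft stands at x 0, y -55 mm in the rack's frame.
- memory_stop (a joint): Angle of the orange memory pointer on the rim of the damper's quadrant plate, measured as the lever's angle is: the lever stands over the pointer when both joints read the same. Very stiff; different in every start. Not to be moved.
- memory_mark (a point): Outer end of the orange memory pointer (10 mm wide), 82 mm from the shaft, 100 mm above the bench. Its x axis points outward from the shaft.
- fan_selector (a joint): Angle of the fan selector (rad), grows clockwise seen from above. Four detents 40 degrees apart: 0 = off (white dot), 0.698 = low (one bar), 1.3963 = medium (two bars), 2.094 = high (three bars). A ball detent (about 0.1 N m) pulls it into the nearest position when let go. It starts at off or low.
- selector_grip (a point): Middle of the top of the black selector knob, 129 mm above the bench, on its vertical axis. The knob is a bar 44 x 13 mm, standing 25 mm above its 46 mm round skirt; grip it across the 13 mm. The point's x axis lies along the bar and points to the selected mark, on the far side of the knob (white line on the bar).
- cell_1 (a point): Centre of the floor of a rack cell: front row, left.
- cell_2 (a point): Centre of the floor of a rack cell: front row, middle.
- cell_3 (a point): Centre of the floor of a rack cell: front row, right.
- cell_4 (a point): Centre of the floor of a rack cell: back row, left.
- cell_5 (a point): Centre of the floor of a rack cell: back row, middle.
- cell_6 (a point): Centre of the floor of a rack cell: back row, right.
- jar_1: Amber glass sample jar with a white and blue label and a black ribbed screw cap, 56 mm diameter, 74 mm tall; the cap is 50 mm in diameter, 52 to 74 mm above the base. Origin: centre of its base. Three to five of the jars are present, standing on the bench left of the rack.
- jar_2: Amber glass sample jar with a white and blue label and a black ribbed screw cap, 56 mm diameter, 74 mm tall; the cap is 50 mm in diameter, 52 to 74 mm above the base. Origin: centre of its base. Three to five of the jars are present, standing on the bench left of the rack.
- jar_3: Amber glass sample jar with a white and blue label and a black ribbed screw cap, 56 mm diameter, 74 mm tall; the cap is 50 mm in diameter, 52 to 74 mm above the base. Origin: centre of its base. Three to five of the jars are present, standing on the bench left of the rack.
- jar_4: Amber glass sample jar with a white and blue label and a black ribbed screw cap, 56 mm diameter, 74 mm tall; the cap is 50 mm in diameter, 52 to 74 mm above the base. Origin: centre of its base. Three to five of the jars are present, standing on the bench left of the rack.
- jar_5: Amber glass sample jar with a white and blue label and a black ribbed screw cap, 56 mm diameter, 74 mm tall; the cap is 50 mm in diameter, 52 to 74 mm above the base. Origin: centre of its base. Three to five of the jars are present, standing on the bench left of the rack.
- dropper_1: Amber dropper bottle, 30 mm diameter, 92 mm tall, already standing in one cell of the rack, to stay there. Origin: centre of its base. Only one of the three is present.
- dropper_2: Amber dropper bottle, 30 mm diameter, 92 mm tall, already standing in one cell of the rack, to stay there. Origin: centre of its base. Only one of the three is present.
- dropper_3: Amber dropper bottle, 30 mm diameter, 92 mm tall, already standing in one cell of the rack, to stay there. Origin: centre of its base. Only one of the three is present.
- mug: White mug right of the rack, 97 mm tall, to be left alone. Origin: centre of its base.
- tin: Small white round tin in front of the fan box, 47 mm diameter, 21 mm tall, to be left alone. Origin: centre of its base.
Things that resemble listed ones, but are neither listed nor needed, are in the scene too. What is shaped like the jar_1 but pink or turquoise is not meant.

How it is judged:
On the way, in this order (a step that is already met when the one before it is completed fails the run):
1. the damper is shut (within 0.05 rad of its stop) (value of joint damper below 0.05 rad), for 0.2 s.
2. every sample jar stands upright on the floor of a rack cell, with the damper still shut (x of jar_1 in the frame of vent_rack between -0.08 and 0.08 m and y of jar_1 in the frame of vent_rack between 0.002 and 0.242 m and z of jar_1 in the frame of vent_rack between 0.044 and 0.058 m and angle between each of jar_1, jar_2, jar_3, jar_4, jar_5's own z axis and vertical below 0.12 rad and x of jar_2 in the frame of vent_rack between -0.08 and 0.08 m and y of jar_2 in the frame of vent_rack between 0.002 and 0.242 m and z of jar_2 in the frame of vent_rack between 0.044 and 0.058 m and x of jar_3 in the frame of vent_rack between -0.08 and 0.08 m and y of jar_3 in the frame of vent_rack between 0.002 and 0.242 m and z of jar_3 in the frame of vent_rack between 0.044 and 0.058 m and x of jar_4 in the frame of vent_rack between -0.08 and 0.08 m and y of jar_4 in the frame of vent_rack between 0.002 and 0.242 m and z of jar_4 in the frame of vent_rack between 0.044 and 0.058 m and x of jar_5 in the frame of vent_rack between -0.08 and 0.08 m and y of jar_5 in the frame of vent_rack between 0.002 and 0.242 m and z of jar_5 in the frame of vent_rack between 0.044 and 0.058 m and value of joint damper below 0.06 rad), for 0.3 s.
3. the fan selector is at medium (two bars), with the damper still shut (value of joint fan_selector between 1.2463 and 1.5463 rad and value of joint damper below 0.06 rad), for 0.2 s.
4. the damper lever stands over the memory pointer (angle between the x axis of lever_grip and the x axis of memory_mark, either way round below 0.08 rad and value of joint damper above 0.3 rad), for 0.2 s.
At the end, for the whole second after the job is handed in: Every sample jar stands at rest, upright (within 0.12 rad), on the floor of a cell of its own; the dropper bottle still stands in its cell; the fan selector is at medium within 0.15 rad; the damper lever is within 0.07 rad of the memory pointer (all of step 4 and x of jar_1 in the frame of vent_rack between -0.08 and 0.08 m and y of jar_1 in the frame of vent_rack between 0.002 and 0.242 m and z of jar_1 in the frame of vent_rack between 0.044 and 0.058 m and angle between each of jar_1, jar_2, jar_3, jar_4, jar_5, dropper_1, dropper_2, dropper_3's own z axis and vertical below 0.12 rad and x of jar_2 in the frame of vent_rack between -0.08 and 0.08 m and y of jar_2 in the frame of vent_rack between 0.002 and 0.242 m and z of jar_2 in the frame of vent_rack between 0.044 and 0.058 m and x of jar_3 in the frame of vent_rack between -0.08 and 0.08 m and y of jar_3 in the frame of vent_rack between 0.002 and 0.242 m and z of jar_3 in the frame of vent_rack between 0.044 and 0.058 m and x of jar_4 in the frame of vent_rack between -0.08 and 0.08 m and y of jar_4 in the frame of vent_rack between 0.002 and 0.242 m and z of jar_4 in the frame of vent_rack between 0.044 and 0.058 m and x of jar_5 in the frame of vent_rack between -0.08 and 0.08 m and y of jar_5 in the frame of vent_rack between 0.002 and 0.242 m and z of jar_5 in the frame of vent_rack between 0.044 and 0.058 m and linear speed of each of jar_1, jar_2, jar_3, jar_4, jar_5 below 0.02 m/s and value of joint fan_selector between 1.2463 and 1.5463 rad and x of dropper_1 in the frame of vent_rack between -0.08 and 0.08 m and y of dropper_1 in the frame of vent_rack between 0.002 and 0.242 m and z of dropper_1 in the frame of vent_rack between 0.044 and 0.058 m and x of dropper_2 in the frame of vent_rack between -0.08 and 0.08 m and y of dropper_2 in the frame of vent_rack between 0.002 and 0.242 m and z of dropper_2 in the frame of vent_rack between 0.044 and 0.058 m and x of dropper_3 in the frame of vent_rack between -0.08 and 0.08 m and y of dropper_3 in the frame of vent_rack between 0.002 and 0.242 m and z of dropper_3 in the frame of vent_rack between 0.044 and 0.058 m); the robot touches nothing.
It fails at once if a dropper bottle is tipped or lifted out (angle between any of dropper_1, dropper_2, dropper_3's own z axis and vertical above 0.5 rad or z of any of dropper_1, dropper_2, dropper_3 in the frame of cell_1 above 0.03 m).
It fails at once if the memory pointer is shifted (distance of memory_mark from where it was at the start of the episode above 0.006 m).
It fails at once if the mug or the tin is moved more than 40 mm (distance of any of mug, tin from where it was at the start of the episode above 0.04 m).
Of dropper_1, dropper_2, dropper_3 only 1 to 1 are there at a start; the rules pass over those that are not, and their reading is None.
Of jar_1, jar_2, jar_3, jar_4, jar_5 only 3 to 5 are there at a start; the rules pass over those that are not, and their reading is None.
At some moment in a run one of jar_1, jar_2, jar_3, jar_4, jar_5 may be knocked a few centimetres aside while the robot is not near it.
It also fails if it takes over 210 s, if anything falls off the work surface, if the arm or the gripper's body presses on something with over 40 N, if the wrist force passes 120 N, or if a joint passes its speed limit or range.

## Working session

There is one attempt and no reset: what is moved stays moved. The work goes in short steps, Python scripts to look and compute and a tool call to move; the robot and the scene stay as the last step left them, time stands still between calls to the robot, and variables do not carry over. Pictures are saved under pics/ and viewed, at most 14 in all, crops included, and the job is handed in when it is done.

Besides the shell and the picture viewer there is one more tool, called as name(argument=value, ...) on one line, values as JSON. servo_tool: Moves the arm, as the interface text tells. Its arguments: {"type":"object","properties":{"commands":{"type":"array"}},"required":["commands"]}

```bash
mkdir -p pics
cat > h.py <<'E'
import numpy as np, cv2
from bench import ctrl
def shot(n,f=None):
    c=ctrl.camera(n)
    if f: cv2.imwrite('pics/'+f,c['color'][:,:,::-1])
    return c
def ray(c,u,v):
    x=(u-c['cx'])/c['fx'];y=(v-c['cy'])/c['fy'];r=np.hypot(x,y);s=r
    for _ in range(20): s=r/(1+c['k1']*s*s)
    k=s/r if r>0 else 1
    return np.array([x*k,y*k,1.])
def atz(c,u,v,z):
    R=np.array(c['R']);t=np.array(c['t']);o=-R.T@t;d=R.T@ray(c,u,v)
    return o+d*(z-o[2])/d[2]
def bydepth(c,u,v):
    R=np.array(c['R']);t=np.array(c['t']);return R.T@(ray(c,u,v)*c['z_map'][v,u]-t)
def cloud(c):
    v,u=np.mgrid[0:400,0:640];x=(u-c['cx'])/c['fx'];y=(v-c['cy'])/c['fy'];r=np.hypot(x,y);s=r.copy()
    for _ in range(20): s=r/(1+c['k1']*s*s)
    k=np.where(r>0,s/np.maximum(r,1e-9),1);z=c['z_map']
    P=np.stack([x*k*z,y*k*z,z],-1)-np.array(c['t']);return P@np.array(c['R'])
def proj(c,X):
    p=np.array(c['R'])@X+c['t'];x,y=p[:2]/p[2];k=1+c['k1']*(x*x+y*y)
    return c['fx']*x*k+c['cx'],c['fy']*y*k+c['cy']
E
python3 - <<'E'
from h import *
for n in('top','side','wrist'):
    c=shot(n,n+'0.png');print(n,c['fx'],c['k1'],-np.array(c['R']).T@c['t'])
print(ctrl.get_obs())
E
```

```text
top 466.41831443506123 0.0021148665394848045 [-0.01684368 -0.2932549   1.71179112]
side 514.9061075961397 -0.008575101290711958 [-0.01399935  1.09837044  1.23899464]
wrist 332.4937091194264 -0.004457526545180968 [ 0.26897382 -0.51480261  0.37411383]
{'time_s': 0.15, 'q': array([-1.41530534e+00,  1.81338440e-01,  1.60778665e+00,  2.45288002e-05,
        1.35381386e+00, -2.06317786e-01]), 'dq': array([-0.00035424, -0.00015297, -0.00316024, -0.00091607,  0.00016668,
       -0.00033153]), 'joint_efforts': array([ 1.16288986e-03, -4.45261252e+01, -3.51694000e+01, -3.31099418e-04,
        5.79687272e-03, -1.41600864e-05]), 'eef_pos': array([ 0.20348125, -0.53736585,  0.25260503]), 'eef_rot': array([-6.72626668e-04,  9.83681632e-01,  1.79916630e-01,  2.90763170e-05]), 'wrist_force': array([-0.80291733,  0.53357268,  0.98571571]), 'torque': array([ 0.00120194, -0.01691334,  0.0089912 ]), 'grasp_force': 0.0, 'opening': 1.0016313050004937}
```

View pics/top0.png

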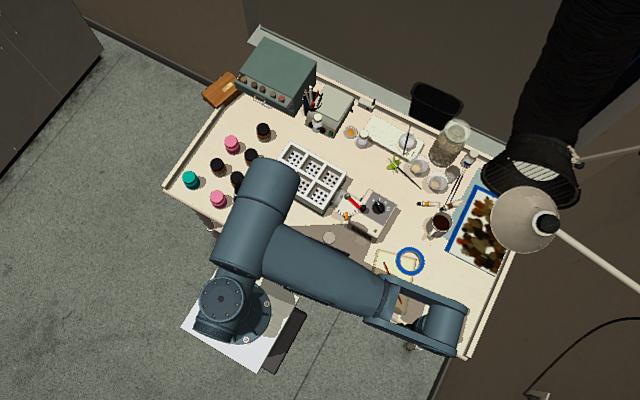

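View pics/side0.png

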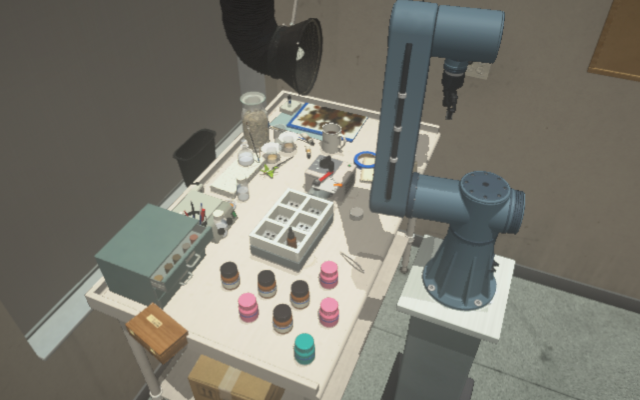

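Run:
```python
from h import *
c=shot('side');im=c['color'][:,:,::-1]
cv2.imwrite('pics/s1.png',cv2.resize(im[140:340,200:390],None,fx=3,fy=3,interpolation=cv2.INTER_CUBIC))
P=cloud(c)
# caps: z~0.074 tops dark
hsv=cv2.cvtColor(np.ascontiguousarray(im),cv2.COLOR_BGR2HSV)
for u,v in[(229,268),(267,276),(300,287),(282,311)]:
    p=P[v-10:v+10,u-13:u+13].reshape(-1,3);q=p[(p[:,2]>.066)&(p[:,2]<.085)]
    (cx,cy),r=cv2.minEnclosingCircle(q[:,:2].astype(np.float32));print('jar',u,v,len(q),np.round([cx,cy,r],4),q[:,2].max().round(4),np.median(q,0).round(4))
for n in('side','top'):
    c=shot(n);P=cloud(c);m=(abs(P[...,2]-.095)<.004)
    reg=np.zeros_like(m)
    if n=='side': reg[165:275,245:340]=1
    else: reg[135:215,270:360]=1
    m&=reg.astype(bool)&(c['color'].min(2)>120)
    q=P[m][:,:2].astype(np.float32)
    print(n,len(q),cv2.minAreaRect(q*1000), P[m][:,2].mean())
t=c['color'][:,:,::-1]
cv2.imwrite('pics/t1.png',cv2.resize(t[110:250,170:420],None,fx=3.2,fy=3.2,interpolation=cv2.INTER_CUBIC))
```

```text
jar 229 268 182 [0.6362 0.2882 0.0276] 0.0781 [0.6357 0.2905 0.0712]
jar 267 276 188 [0.5197 0.2725 0.0271] 0.0793 [0.5196 0.2752 0.0715]
jar 300 287 202 [0.4135 0.2698 0.0267] 0.0795 [0.4125 0.2698 0.0717]
jar 282 311 234 [0.4194 0.3641 0.0277] 0.077 [0.4208 0.365  0.0712]
side 1250 ((548.2380981445312, -23.173095703125), (338.3197326660156, 416.80487060546875), 32.786075592041016) 0.09383776991462438
top 794 ((540.6762084960938, -23.202301025390625), (374.426513671875, 173.23504638671875), 87.35648345947266) 0.09496547521659124
```

View pics/s1.png

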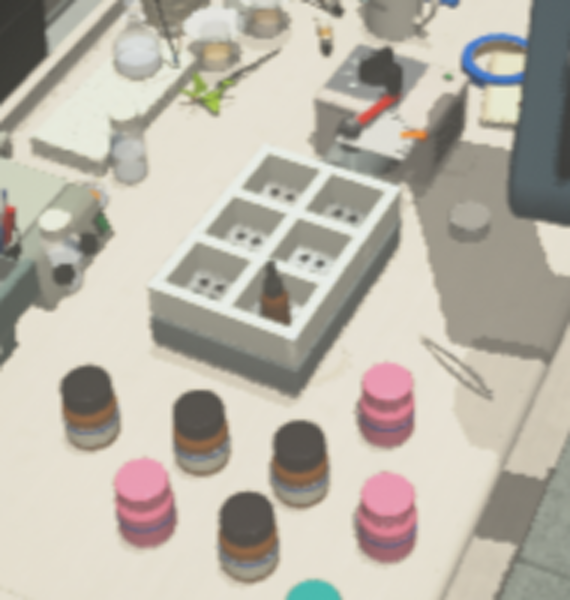

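View pics/t1.png

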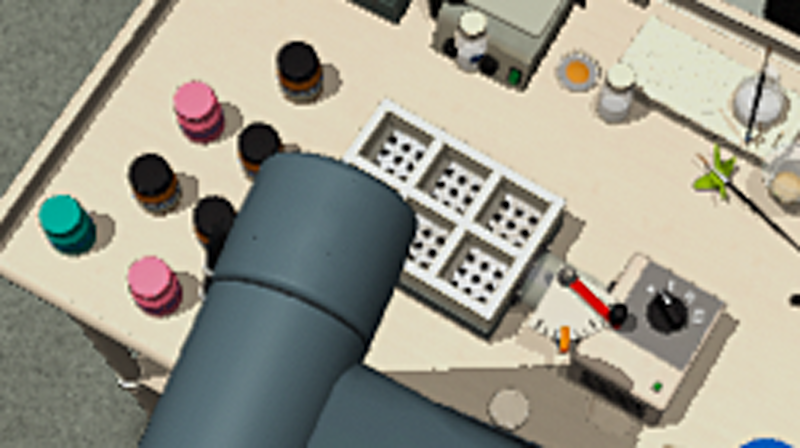

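Run:
```python
from h import *
from scipy.optimize import least_squares
s=shot('side');t=shot('top')
S=lambda u,v,z:atz(s,200+(u+.5)/3-.5,140+(v+.5)/3-.5,z)
T=lambda u,v,z:atz(t,170+(u+.5)/3.2-.5,110+(v+.5)/3.2-.5,z)
cor=[(S(265,148,.095),(.089,-.005)),(S(400,190,.095),(-.089,-.005)),(S(297,342,.095),(-.089,.249)),(S(152,290,.095),(.089,.249)),
(T(385,100,.095),(.089,.249)),(T(565,203,.095),(.089,-.005)),(T(490,322,.095),(-.089,-.005))]
def f(p):
    c,n=np.cos(p[2]),np.sin(p[2]);return np.concatenate([[p[0]+c*l[0]-n*l[1]-w[0],p[1]+n*l[0]+c*l[1]-w[1]] for w,l in cor])
r=least_squares(f,[.55,-.1,0]);print(r.x.round(4),(r.fun.reshape(-1,2)*1000).round(1))
p=r.x;c,n=np.cos(p[2]),np.sin(p[2]);M=np.array([[c,-n],[n,c]])
loc=lambda w:M.T@(w[:2]-p[:2])
for nm,w in[('shaftT',T(568,273,.12)),('gripT',T(620,313,.156)),('ptrT',T(564,352,.1)),('selT',T(668,308,.129)),('gripS',S(352,123,.15)),('selS',S(383,57,.129)),('ptrS',S(428,135,.1)),('shS',S(350,127,.12)),('tinS',S(470,212,.021)),('tinT',T(508,405,.021))]:
    l=loc(w);d=l-[0,-.055];print(nm,w.round(4),l.round(4),'r',np.hypot(*d).round(4),'ang',np.arctan2(-d[1],-d[0]).__round__(3), np.arctan2(d[1],-d[0]).__round__(3))
for i,(x,y) in enumerate([(-.04,.202),(-.04,.122),(-.04,.042),(.04,.202),(.04,.122),(.04,.042)]):print('cell',i+1,(p[:2]+M@[x,y]).round(4))
print('shaft',p[:2]+M@[0,-.055],'sel?',p[:2]+M@[0,-.165])
```

```text
[ 0.534  -0.0802 -0.0366] [[ 4.9 -9. ]
 [-5.2 -7. ]
 [-4.  -1.8]
 [ 6.6 -2.7]
 [ 0.2  9.6]
 [ 2.5  5.3]
 [-4.9  5.6]]
shaftT [ 0.5367 -0.1396  0.12  ] [ 0.0049 -0.0593] r 0.0065 ang 2.42 -2.42
gripT [ 0.5111 -0.2145  0.156 ] [-0.018 -0.135] r 0.082 ang 1.349 -1.349
ptrT [ 0.4582 -0.1777  0.1   ] [-0.0722 -0.1002] r 0.0852 ang 0.56 -0.56
selT [ 0.5517 -0.2571  0.129 ] [ 0.0242 -0.1762] r 0.1236 ang 1.768 -1.768
gripS [ 0.5183 -0.0991  0.15  ] [-0.015  -0.0194] r 0.0386 ang -1.171 1.171
selS [ 0.5441 -0.2484  0.129 ] [ 0.0162 -0.1678] r 0.1139 ang 1.714 -1.714
ptrS [ 0.4544 -0.1691  0.1   ] [-0.0763 -0.0917] r 0.0847 ang 0.449 -0.449
shS [ 0.5321 -0.1247  0.12  ] [-0.0002 -0.0445] r 0.0105 ang -1.549 1.549
tinS [ 0.3914 -0.1481  0.021 ] [-0.14   -0.0731] r 0.1411 ang 0.129 -0.129
tinT [ 0.3927 -0.1452  0.021 ] [-0.1389 -0.0702] r 0.1397 ang 0.109 -0.109
cell 1 [0.5014 0.1231]
cell 2 [0.4985 0.0432]
cell 3 [ 0.4956 -0.0368]
cell 4 [0.5814 0.1202]
cell 5 [0.5784 0.0403]
cell 6 [ 0.5755 -0.0397]
shaft [ 0.53198946 -0.13516186] sel? [ 0.52796787 -0.24508832]
```

Run:
```python
from h import *
c=shot('top');t=c['color'][:,:,::-1]
cv2.imwrite('pics/t2.png',cv2.resize(t[180:250,325:410],None,fx=8,fy=8,interpolation=cv2.INTER_CUBIC))
```

```text
(no output)
```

View pics/t2.png

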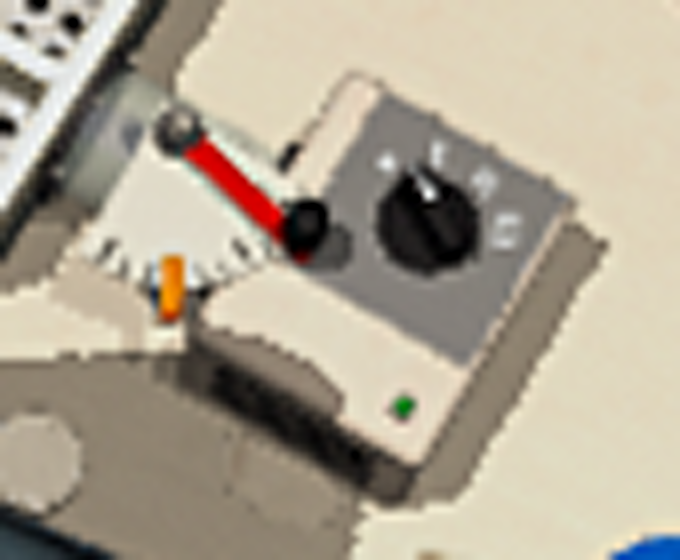

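The pictures show four amber jars (s1 caps at (88,390), (200,415), (300,445), (247,515)). The dropper is in cell_1, the red lever is at about 1.2 rad, the orange pointer at about 0.5 rad, and the selector on low. I'll move over the rack so the wrist camera can see it closely.

servo_tool(commands=[[[0, 0, -40], 0, 85], [[0, 0, -50], 0, 85], [[0, 0, -50], 0, 85], [[0, 0, -50], 0, 85], [[38, -30, 0], 0, 85], [[38, -30, 0], 0, 85], [[38, -30, 0], 0, 85], [[38, -30, 0], 0, 85], [[38, -30, 0], 0, 85], [[38, -30, 0], 0, 85], [[38, -30, 0], 0, 85], [[38, -30, 0], 0, 85], [[38, -30, 0], 0, 85], [[38, -30, 0], 0, 85], [[0, 0, 0], 0.1, 85], [[0, 0, 0], 0.1, 85], [[0, 0, 0], 0.1, 85], [[0, 0, 0], 0.1, 85], [[0, 0, 0], 0, 85]])

```text
time_s: 2.82
eef_pos: [0.4527, -0.1226, 0.4434]
eef_rot: [0.0, 1.0, -0.019, 0.0]
wrist_force: [-0.9, 0.7, -0.8]
opening: 0.996
grasp_force: 0.0
```

Run:
```python
from h import *
c=shot('wrist','w1.png');o=ctrl.get_obs();print(o['eef_pos'],o['eef_rot'],o['q'],o['time_s'])
t=shot('top')['color'][:,:,::-1]
```

```text
[ 0.45273349 -0.1226618   0.44335865] [ 2.70708429e-05  9.99836798e-01 -1.80657288e-02  8.30195849e-05] [-5.18465696e-01 -1.54772332e-01  1.57259536e+00  3.25372166e-05
  1.72359797e+00  1.08846901e+00] 2.875
```

View pics/w1.png

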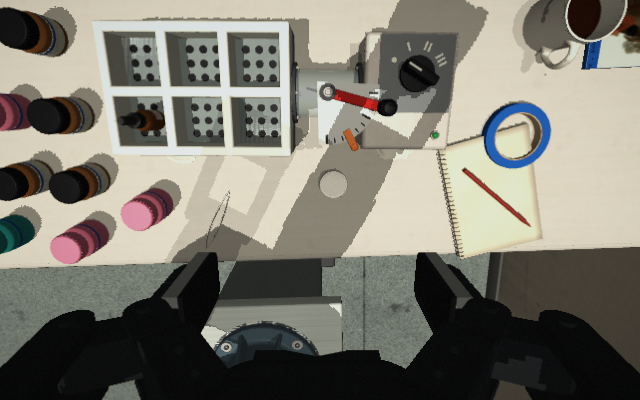

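Run:
```python
from h import *
im=cv2.imread('pics/w1.png')
a=cv2.resize(im[25:165,290:470],None,fx=4.4,fy=4.2857,interpolation=cv2.INTER_CUBIC)
cv2.imwrite('pics/w1c.png',a)
```

```text
(no output)
```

View pics/w1c.png

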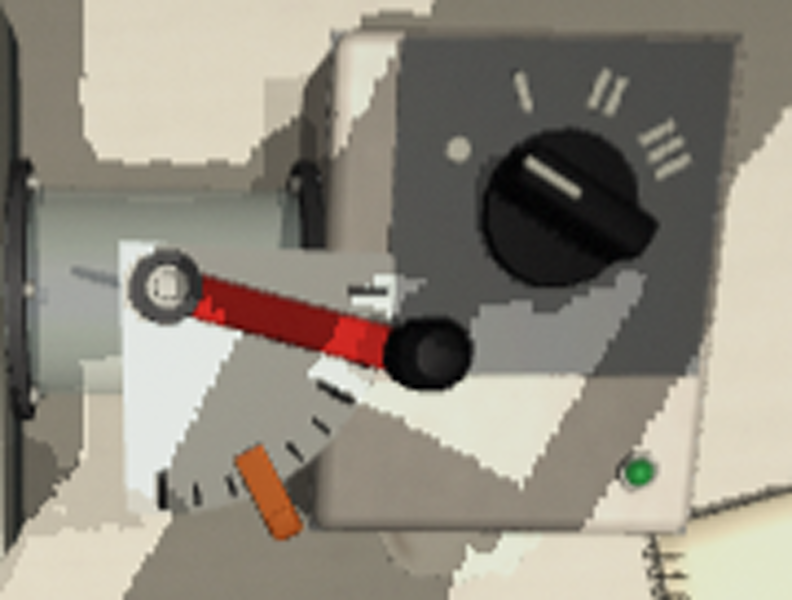

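```bash
cat >> h.py <<'E'
from scipy.optimize import least_squares
def fit(cor):
    def f(p):
        c,n=np.cos(p[2]),np.sin(p[2]);return np.concatenate([[p[0]+c*l[0]-n*l[1]-w[0],p[1]+n*l[0]+c*l[1]-w[1]] for w,l in cor])
    r=least_squares(f,[.53,-.08,0]);return r.x,(r.fun.reshape(-1,2)*1000).round(1)
E
python3 - <<'E'
from h import *
s=shot('side');t=shot('top');w=shot('wrist')
W=lambda u,v,z:atz(w,290+(u+.5)/4.4-.5,25+(v+.5)/4.2857-.5,z)
T=lambda u,v,z:atz(t,170+(u+.5)/3.2-.5,110+(v+.5)/3.2-.5,z)
L=[(.087,.249),(.087,-.005),(-.087,-.005),(-.087,.249)]
px=[(95,22),(293,19),(292,155),(109,156)]
x,r=fit([(atz(w,*p,.095),l) for p,l in zip(px,L)]);print('wrist fit',x.round(4),r.tolist())
for n,c in(('w',w),('t',t),('s',s)):
    P=cloud(c);m=(abs(P[...,2]-.095)<.003)&(c['color'].min(2)>130)&(P[...,0]>.43)&(P[...,0]<.65)&(P[...,1]>-.1)&(P[...,1]<.2)
    q=P[m][:,:2];print(n,len(q),q.mean(0).round(4),[np.round(v,4) for v in cv2.minAreaRect((q*1000).astype(np.float32))])
p=x;c_,n_=np.cos(p[2]),np.sin(p[2]);M=np.array([[c_,-n_],[n_,c_]])
for nm,q in[('shaft',W(167,285,.12)),('grip',W(431,352,.156)),('ptrin',W(248,455,.1)),('ptrout',W(287,530,.1)),('sel',W(577,195,.129)),('dot',W(458,150,.095)),('I',W(522,90,.095)),('III',W(665,150,.095)),('boxR',W(740,38,.095)),('boxFR',W(683,527,.095))]:
    l=M.T@(q[:2]-p[:2]);d=l-[0,-.055];print(nm,q.round(4),l.round(4),np.hypot(*d).round(4),np.arctan2(-d[1],-d[0]).round(3))
for n,c in(('t',t),('w',w),('s',s)):
    P=cloud(c);col=c['color'].astype(int);m=((abs(P[...,2]-.074)<.006)&(P[...,1]>.18)&(P[...,0]<.75)&(col.max(2)<80)).astype(np.uint8)
    k,lab,st,ce=cv2.connectedComponentsWithStats(m)
    for i in range(1,k):
        if st[i,4]>25:
            q=P[lab==i];q=q[:,:2].astype(np.float32);(a,b),rr=cv2.minEnclosingCircle(q);print(n,st[i,4],round(a,4),round(b,4),round(rr,4))
E
```

```text
wrist fit [ 0.5392 -0.0889 -0.0466] [[3.3, 3.3], [-2.0, 3.1], [-2.3, -0.1], [1.0, -6.3]]
w 9656 [0.5516 0.034 ] [array([545.4064,  31.4329]), array([263.0092, 173.6525]), np.float64(87.5242)]
t 228 [ 0.5382 -0.0045] [array([542.2406,   9.5776]), array([197.3363, 171.3564]), np.float64(87.7389)]
s 664 [0.541  0.0513] [array([543.9233,  40.8115]), array([258.3459, 173.8919]), np.float64(87.9315)]
shaft [ 0.5378 -0.1417  0.12  ] [ 0.001  -0.0528] 0.0024 -2.016
grip [ 0.5163 -0.2112  0.156 ] [-0.0173 -0.1232] 0.0704 1.323
ptrin [ 0.4856 -0.1662  0.1   ] [-0.05   -0.0797] 0.0557 0.459
ptrout [ 0.4612 -0.1782  0.1   ] [-0.0738 -0.0928] 0.083 0.474
sel [ 0.5578 -0.2566  0.129 ] [ 0.0264 -0.1667] 0.1147 1.803
dot [ 0.5748 -0.2306  0.095 ] [ 0.0422 -0.1398] 0.0947 2.032
I [ 0.5911 -0.249   0.095 ] [ 0.0593 -0.1576] 0.1185 2.095
III [ 0.5726 -0.2924  0.095 ] [ 0.0428 -0.2017] 0.1528 1.854
boxR [ 0.6032 -0.3124  0.095 ] [ 0.0743 -0.2203] 0.1812 1.993
boxFR [ 0.4567 -0.3055  0.095 ] [-0.0723 -0.2202] 0.1803 1.158
t 97 0.6351 0.2825 0.0244
t 99 0.5169 0.2662 0.025
t 102 0.419 0.3577 0.025
w 1069 0.6382 0.2815 0.0264
w 1032 0.5204 0.2641 0.0259
w 549 0.4235 0.3559 0.025
w 885 0.4153 0.261 0.0259
w 45 0.3214 0.2688 0.0169
```

w1 and w1c show the selector at off (its line points to the dot). They also show the lever at about 1.3 rad with its grip at (431,352), and the pointer at about 0.47 rad. The rack frame is about (0.540, -0.0895) with yaw -0.045. Next I'll grip the lever.

servo_tool(commands=[[[0, 0, 0], 0.01, 60], [[22, 29, 0], 0, 60], [[22, 29, 0], 0, 60], [[22, 29, 0], 0, 60], [[0, 0, 40], 0, 60], [[0, 0, 50], 0, 60], [[0, 0, 50], 0, 60], [[0, 0, 50], 0, 60], [[0, 0, 40], 0, 60], [[0, 0, 31], 0, 60], [[0, 0, 20], 0, 60], [[0, 0, 10], 0, 60], [[0, 0, 0], 0, 60], [[0, 0, 0], 0, 10], [[0, 0, 0], 0, 10], [[0, 0, 0], 0, 10], [[0, 0, 0], 0, 10], [[0, 0, 0], 0, 10], [[0, 0, 0], 0, 10]])

```text
time_s: 5.45
eef_pos: [0.5155, -0.2119, 0.1537]
eef_rot: [-0.001, 1.0, -0.024, 0.001]
wrist_force: [1.6, 5.2, 4.3]
opening: 0.214
grasp_force: 58.9
```

```bash
cat >> h.py <<'E'
PR=np.array([.540,-.0895]);YR=-.045
def st():
    o=ctrl.get_obs();d=o['eef_pos'][:2]-PR;c,n=np.cos(YR),np.sin(YR);q=o['eef_rot']
    yaw=np.arctan2(2*(q[1]*q[2]+q[0]*q[3]),1-2*(q[2]**2+q[3]**2))
    print('t',round(o['time_s'],2),'rackXY mm',np.round(1000*np.array([c*d[0]+n*d[1],-n*d[0]+c*d[1]]),1),'z',round(1000*o['eef_pos'][2],1),'yaw-rack',round(yaw-YR,4),'F',o['wrist_force'].round(1),'open',round(o['opening']*85.4,1),'gf',round(o['grasp_force'],1),'q6',round(o['q'][5],2))
E
python3 - <<'E'
from h import *
st()
a=shot('wrist')['color'][:,:,::-1];b=shot('side')['color'][110:240,280:400,::-1]
b=cv2.resize(b,None,fx=3.0769,fy=3.0769)
a=cv2.resize(a,None,fx=.66,fy=.66);b=b[:a.shape[0]]
cv2.imwrite('pics/g1.png',np.hstack([a[:264],b[:264]]))
E
```

```text
t 5.45 rackXY mm [ -18.9 -123.3] z 153.7 yaw-rack -0.003 F [1.6 5.2 4.3] open 18.3 gf 58.9 q6 1.01
```

View pics/g1.png

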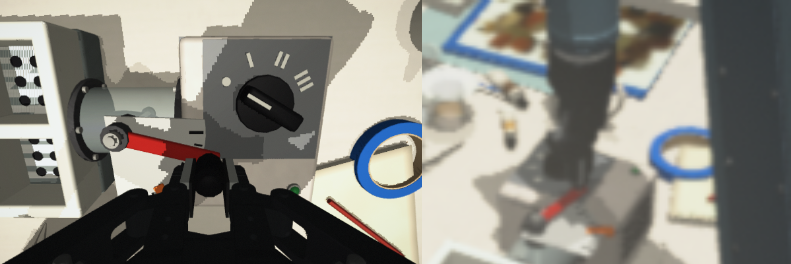

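The lever grip is between the fingers (wrist half of g1, grip at (207,175)). I'll swing it to shut.

servo_tool(commands=[[[-7, -2, 0], 0, 10], [[-7, -3, 0], 0, 10], [[-6, -4, 0], 0, 10], [[-6, -4, 0], 0, 10], [[-5, -5, 0], 0, 10], [[-5, -5, 0], 0, 10], [[-4, -6, 0], 0, 10], [[-4, -6, 0], 0, 10], [[-3, -7, 0], 0, 10], [[-3, -7, 0], 0, 10], [[-2, -6, 0], 0, 10], [[-1, -5, 0], 0, 10], [[0, -5, 0], 0, 10], [[0, -4, 0], 0, 10], [[0, 0, 0], 0, 10]])

```text
time_s: 7.42
eef_pos: [0.4615, -0.1425, 0.1535]
eef_rot: [0.001, 1.0, -0.024, -0.004]
wrist_force: [-22.0, -4.5, 19.1]
opening: 0.218
grasp_force: 62.1
```

Run:
```python
from h import *
st()
```

```text
t 7.42 rackXY mm [-76.  -56.5] z 153.5 yaw-rack -0.0029 F [-22.   -4.5  19.1] open 18.6 gf 62.1 q6 1.08
```

servo_tool(commands=[[[-1, -2, 0], 0, 10], [[0, -2, 0], 0, 10], [[0, 0, 0], 0, 10], [[0, 0, 0], 0, 10]])

```text
time_s: 7.92
eef_pos: [0.4617, -0.139, 0.1535]
eef_rot: [0.002, 1.0, -0.024, -0.003]
wrist_force: [-17.4, -5.8, 13.5]
opening: 0.211
grasp_force: 60.8
```

Run:
```python
from h import *
st()
c=shot('wrist');cv2.imwrite('pics/g2.png',c['color'][:300,100:540,::-1])
```

```text
t 7.92 rackXY mm [-76.  -52.9] z 153.5 yaw-rack -0.0036 F [-17.4  -5.8  13.5] open 18.0 gf 60.8 q6 1.09
```

View pics/g2.png

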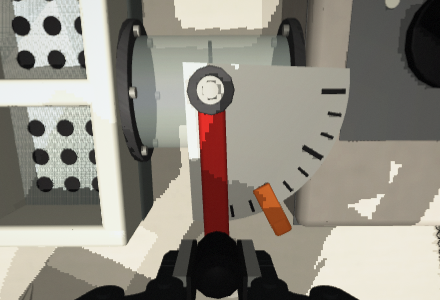

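servo_tool(commands=[[[0, -2, 0], 0, 10], [[0, -2, 0], 0, 10], [[0, 0, 0], 0, 10]])

```text
time_s: 8.35
eef_pos: [0.4624, -0.1361, 0.1536]
eef_rot: [0.003, 1.0, -0.024, -0.002]
wrist_force: [-14.6, -11.3, 9.7]
opening: 0.219
grasp_force: 60.2
```

Run:
```python
from h import *
st()
```

```text
t 8.35 rackXY mm [-75.4 -50.1] z 153.6 yaw-rack -0.0024 F [-14.6 -11.3   9.7] open 18.7 gf 60.2 q6 1.09
```

servo_tool(commands=[[[0, -2, 0], 0, 10], [[0, -2, 0], 0, 10], [[0, -1, 0], 0, 10], [[0, 0, 0], 0, 10], [[0, 0, 0], 0, 10]])

```text
time_s: 8.98
eef_pos: [0.4625, -0.1356, 0.1537]
eef_rot: [0.007, 1.0, -0.024, -0.002]
wrist_force: [-16.7, -30.2, 2.2]
opening: 0.216
grasp_force: 60.3
```

Run:
```python
from h import *
st()
```

```text
t 8.97 rackXY mm [-75.3 -49.5] z 153.7 yaw-rack -0.0029 F [-16.7 -30.2   2.2] open 18.5 gf 60.3 q6 1.1
```

servo_tool(commands=[[[0, 0, 0], 0, 60], [[0, 0, 0], 0, 60], [[0, 0, 0], 0, 60], [[0, 0, -20], 0, 60], [[0, 0, -45], 0, 60], [[0, 0, -50], 0, 60], [[0, 0, -50], 0, 60], [[-4, -42, 0], 0, 70], [[-4, -47, 0], 0, 70], [[-4, -47, 0], 0, 70], [[-4, -47, 0], 0, 70], [[-4, -48, 0], 0, 70], [[-4, -48, 0], 0, 70], [[-4, -48, 0], 0, 70], [[-4, -48, 0], 0, 70], [[0, -40, 0], 0, 70], [[0, 0, 0], 0, 70], [[0, 0, 0], 0, 70]])

```text
time_s: 11.22
eef_pos: [0.4522, 0.2878, 0.3171]
eef_rot: [0.0, 1.0, -0.024, -0.0]
wrist_force: [-0.3, -0.3, -1.2]
opening: 0.818
grasp_force: 0.0
```

```bash
cat >> h.py <<'E'
def rk(w):
    d=np.array(w[:2])-PR;c,n=np.cos(YR),np.sin(YR);return np.array([c*d[0]+n*d[1],-n*d[0]+c*d[1]])*1000
def jars(n):
    c=shot(n);P=cloud(c);col=c['color'].astype(int);m=((abs(P[...,2]-.074)<.007)&(P[...,1]>.18)&(P[...,0]<.75)&(col.max(2)<80)).astype(np.uint8)
    k,lab,s,ce=cv2.connectedComponentsWithStats(m)
    for i in range(1,k):
        if s[i,4]>60:
            q=P[lab==i];(a,b),rr=cv2.minEnclosingCircle(q[:,:2].astype(np.float32));print(n,s[i,4],'px',ce[i].round(),'rack',rk((a,b)).round(1),'r',round(1000*rr,1),'z',np.median(q[:,2]).round(4))
    return c
E
python3 - <<'E'
from h import *
st()
c=jars('wrist');cv2.imwrite('pics/j1.png',c['color'][:,:,::-1]);jars('top')
E
```

```text
t 11.22 rackXY mm [-104.7  373. ] z 317.1 yaw-rack -0.002 F [-0.3 -0.3 -1.2] open 69.8 gf 0.0 q6 1.96
wrist 265 px [311.   3.] rack [ 63.9 376.1] r 18.9 z 0.0741
wrist 1797 px [332. 104.] rack [-35.  354.9] r 25.5 z 0.0748
wrist 1485 px [255. 196.] rack [-136.9  441.8] r 25.8 z 0.0749
wrist 1461 px [339. 199.] rack [-141.2  346. ] r 25.6 z 0.0748
top 102 px [262. 129.] rack [ 79.4 375.3] r 26.3 z 0.0731
top 110 px [251. 154.] rack [-37.9 353.4] r 25.0 z 0.0736
top 113 px [216. 164.] rack [-141.6  441.4] r 25.7 z 0.0733
top 117 px [237. 177.] rack [-144.8  347. ] r 26.2 z 0.0736
```

View pics/j1.png

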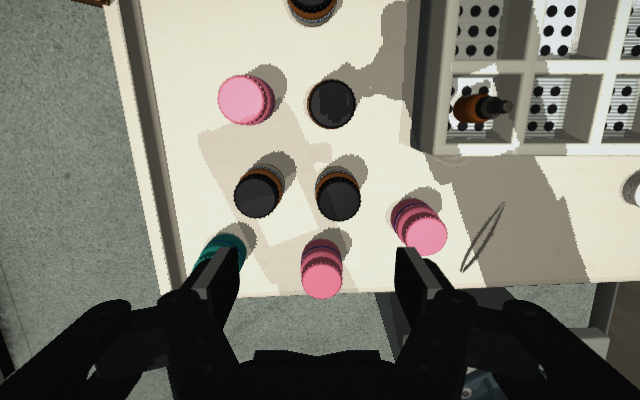

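j1 shows the amber caps at (332,104), (258,197), (338,199) and (311,3), with pink and turquoise jars around them. I'll pick D, at (338,199).

servo_tool(commands=[[[-19, 14, 0], 0, 70], [[-18, 13, 0], 0, 70], [[0, 0, 45], 0, 70], [[0, 0, 50], 0, 70], [[0, 0, 50], 0, 70], [[0, 0, 45], 0, 70], [[0, 0, 30], 0, 70], [[0, 0, 20], 0, 70], [[0, 0, 5], 0, 70], [[0, 0, 0], 0, 70], [[0, 0, 0], 0, 35], [[0, 0, 0], 0, 35], [[0, 0, 0], 0, 35], [[0, 0, 0], 0, 35], [[0, 0, 0], 0, 35]])

```text
time_s: 13.2
eef_pos: [0.4154, 0.2629, 0.0738]
eef_rot: [-0.0, 1.0, -0.024, 0.001]
wrist_force: [0.2, -0.6, 6.5]
opening: 0.567
grasp_force: 61.3
```

Run:
```python
from h import *
st()
```

```text
t 13.2 rackXY mm [-140.4  346.4] z 73.8 yaw-rack -0.0029 F [ 0.2 -0.6  6.5] open 48.4 gf 61.3 q6 1.94
```

servo_tool(commands=[[[0, 0, -20], 0, 35], [[0, 0, -45], 0, 35], [[0, 0, -50], 0, 35], [[0, 0, -50], 0, 35], [[14, 41, 0], 0, 35], [[14, 41, 0], 0, 35], [[14, 41, 0], 0, 35], [[14, 41, 0], 0, 35], [[14, 41, 0], 0, 35], [[14, 41, 0], 0, 35], [[16, 40, 0], 0, 35], [[0, 0, 0], 0, 35], [[0, 0, 0], 0, 35]])

```text
time_s: 14.82
eef_pos: [0.5, -0.0275, 0.2373]
eef_rot: [-0.0, 1.0, -0.024, -0.0]
wrist_force: [-0.2, 0.1, -1.1]
opening: 0.564
grasp_force: 62.7
```

Run:
```python
from h import *
st()
c=shot('wrist','r1.png')
P=cloud(c);m=(abs(P[...,2]-.095)<.003)&(c['color'].min(2)>120)&(P[...,0]>.43)&(P[...,0]<.65)&(P[...,1]>-.1)&(P[...,1]<.19)
q=P[m][:,:2];A=np.array([rk(x) for x in q])
print(len(A))
for lo,hi,ax,band in[(-20,260,0,(-95,95)),]:
    h,e=np.histogram(A[:,0],np.arange(-100,101,2));print('X',[(int(a),int(b)) for a,b in zip(e,h) if b>0])
h,e=np.histogram(A[:,1],np.arange(-12,262,2));print('Y',[(int(a),int(b)) for a,b in zip(e,h) if b>0])
print(cv2.minAreaRect(A.astype(np.float32)))
```

```text
t 14.82 rackXY mm [-42.7  60.1] z 237.3 yaw-rack -0.0037 F [-0.2  0.1 -1.1] open 48.2 gf 62.7 q6 1.33
25878
X [(-88, 18), (-86, 298), (-84, 400), (-82, 407), (-80, 411), (-78, 417), (-76, 486), (-74, 283), (-72, 109), (-70, 100), (-68, 106), (-66, 104), (-64, 107), (-62, 102), (-60, 102), (-58, 109), (-56, 95), (-54, 95), (-52, 94), (-50, 93), (-48, 101), (-46, 109), (-44, 133), (-42, 127), (-40, 136), (-38, 157), (-36, 153), (-34, 162), (-32, 153), (-30, 157), (-28, 159), (-26, 151), (-24, 166), (-22, 150), (-20, 156), (-18, 159), (-16, 171), (-14, 163), (-12, 158), (-10, 170), (-8, 292), (-6, 684), (-4, 846), (-2, 801), (0, 814), (2, 843), (4, 831), (6, 392), (8, 170), (10, 176), (12, 176), (14, 181), (16, 167), (18, 184), (20, 186), (22, 171), (24, 190), (26, 182), (28, 208), (30, 170), (32, 192), (34, 193), (36, 204), (38, 191), (40, 188), (42, 197), (44, 201), (46, 198), (48, 206), (50, 204), (52, 194), (54, 205), (56, 201), (58, 210), (60, 209), (62, 217), (64, 208), (66, 218), (68, 218), (70, 211), (72, 658), (74, 1109), (76, 1068), (78, 1037), (80, 1080), (82, 1068), (84, 982
[... 871 characters left out ...]
2, 127), (154, 128), (156, 134), (158, 638), (160, 603), (162, 566), (164, 564), (166, 569), (168, 519), (170, 317), (172, 124), (174, 135), (176, 133), (178, 138), (180, 128), (182, 126), (184, 135), (186, 126), (188, 132), (190, 130), (192, 126), (194, 135), (196, 125), (198, 126), (200, 133), (202, 133), (204, 135), (206, 130), (208, 142), (210, 126), (212, 144), (214, 130), (216, 135), (218, 134), (220, 134), (222, 135), (224, 127), (226, 137), (228, 139), (230, 122), (232, 138), (234, 127), (236, 218), (238, 675), (240, 591), (242, 559), (244, 586), (246, 558), (248, 438), (250, 130)]
((0.25650787353515625, 125.10137176513672), (173.6510009765625, 253.8706817626953), 0.1110793724656105)
```

View pics/r1.png

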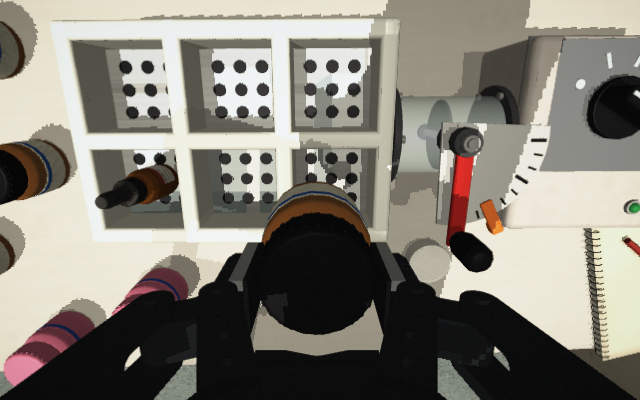

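r1 confirms the rack: its centre is at (0.3,125) in my frame, so Y is offset by +3 mm. The lever is shut and the cells are at X±40, Y 45/125/205. I'll place D in cell_6.

servo_tool(commands=[[[28, 5, 0], 0, 35], [[28, 5, 0], 0, 35], [[27, 5, 0], 0, 35], [[0, 0, 0], 0, 35], [[0, 0, 30], 0, 35], [[0, 0, 35], 0, 35], [[0, 0, 25], 0, 35], [[0, 0, 15], 0, 35], [[0, 0, 8], 0, 35], [[0, 0, 0], 0, 35], [[0, 0, 0], 0, 35]])

```text
time_s: 16.25
eef_pos: [0.5831, -0.0469, 0.1252]
eef_rot: [0.0, 1.0, -0.024, 0.001]
wrist_force: [-0.3, 0.3, -1.1]
opening: 0.566
grasp_force: 62.6
```

Run:
```python
from h import *
st()
```

```text
t 16.25 rackXY mm [41.1 44.5] z 125.2 yaw-rack -0.0031 F [-0.3  0.3 -1.1] open 48.4 gf 62.6 q6 1.34
```

servo_tool(commands=[[[0, 0, 1], 0, 35], [[0, 0, 0], 0, 64], [[0, 0, 0], 0, 64], [[0, 0, 0], 0, 64], [[0, 0, -20], 0, 64], [[0, 0, -45], 0, 64], [[0, 0, -48], 0, 70], [[-10, -40, 0], 0, 70], [[-11, -45, 0], 0, 70], [[-11, -45, 0], 0, 70], [[-11, -45, 0], 0, 70], [[-11, -45, 0], 0, 70], [[-11, -45, 0], 0, 70], [[-11, -45, 0], 0, 70], [[0, 0, 0], 0, 70], [[0, 0, 0], 0, 70]])

```text
time_s: 18.25
eef_pos: [0.5216, 0.2661, 0.2362]
eef_rot: [0.0, 1.0, -0.024, -0.0]
wrist_force: [-0.6, -0.2, -0.4]
opening: 0.822
grasp_force: 0.0
```

Run:
```python
from h import *
st();jars('wrist');jars('top')
```

```text
t 18.25 rackXY mm [-34.4 354.4] z 236.2 yaw-rack -0.0026 F [-0.6 -0.2 -0.4] open 70.2 gf 0.0 q6 1.89
wrist 3408 px [287.  44.] rack [ 81. 376.] r 25.6 z 0.0748
wrist 2468 px [314. 186.] rack [-35.  354.7] r 25.7 z 0.0749
wrist 489 px [243. 292.] rack [-140.   431.3] r 23.3 z 0.0747
top 84 px [263. 128.] rack [ 76.8 375. ] r 25.9 z 0.0737
top 112 px [250. 154.] rack [-38.3 353.9] r 26.3 z 0.0733
```

Still as expected, so I'll descend, grip, and lift B, then move above cell_5 (40,125).

servo_tool(commands=[[[0, 0, 45], 0, 70], [[0, 0, 50], 0, 70], [[0, 0, 40], 0, 70], [[0, 0, 20], 0, 70], [[0, 0, 8], 0, 70], [[0, 0, 0], 0, 35], [[0, 0, 0], 0, 35], [[0, 0, 0], 0, 35], [[0, 0, 0], 0, 35], [[0, 0, 0], 0, 35], [[0, 0, -20], 0, 35], [[0, 0, -45], 0, 35], [[0, 0, -50], 0, 35], [[0, 0, -48], 0, 35], [[15, 46, 0], 0, 35], [[15, 46, 0], 0, 35], [[15, 46, 0], 0, 35], [[15, 46, 0], 0, 35], [[14, 45, 0], 0, 35], [[0, 0, 0], 0, 35]])

```text
time_s: 20.85
eef_pos: [0.5849, 0.0309, 0.2371]
eef_rot: [0.0, 1.0, -0.026, 0.0]
wrist_force: [0.1, 0.7, -2.8]
opening: 0.564
grasp_force: 62.5
```

Run:
```python
from h import *
st()
```

```text
t 20.85 rackXY mm [ 39.4 122.3] z 237.1 yaw-rack -0.0076 F [ 0.1  0.7 -2.8] open 48.2 gf 62.5 q6 1.47
```

servo_tool(commands=[[[0, 0, 0], 0, 35], [[0, 0, 0], 0, 35], [[0, 0, 30], 0, 35], [[0, 0, 35], 0, 35], [[0, 0, 25], 0, 35], [[0, 0, 15], 0, 35], [[0, 0, 7], 0, 35], [[0, 0, 0], 0, 35], [[0, 0, 0], 0, 35]])

```text
time_s: 21.98
eef_pos: [0.585, 0.0342, 0.1251]
eef_rot: [0.0, 1.0, -0.024, 0.001]
wrist_force: [-0.3, 0.1, -1.7]
opening: 0.562
grasp_force: 62.4
```

Run:
```python
from h import *
st()
```

```text
t 21.98 rackXY mm [ 39.4 125.6] z 125.1 yaw-rack -0.0029 F [-0.3  0.1 -1.7] open 48.0 gf 62.4 q6 1.47
```

servo_tool(commands=[[[0, 0, 1], 0, 35], [[0, 0, 0], 0, 64], [[0, 0, 0], 0, 64], [[0, 0, 0], 0, 64], [[0, 0, -20], 0, 64], [[0, 0, -45], 0, 64], [[0, 0, -48], 0, 70], [[-25, -45, 0], 0, 70], [[-25, -45, 0], 0, 70], [[-25, -45, 0], 0, 70], [[-25, -45, 0], 0, 70], [[-25, -45, 0], 0, 70], [[-26, -45, 0], 0, 70], [[-26, -46, 0], 0, 70], [[0, 0, 0], 0, 70], [[0, 0, 0], 0, 70]])

```text
time_s: 23.98
eef_pos: [0.4229, 0.3581, 0.2361]
eef_rot: [0.0, 1.0, -0.024, -0.0]
wrist_force: [-0.4, 0.3, -1.1]
opening: 0.822
grasp_force: 0.0
```

Run:
```python
from h import *
st();jars('wrist');jars('top')
```

```text
t 23.98 rackXY mm [-137.1  441.9] z 236.1 yaw-rack -0.0024 F [-0.4  0.3 -1.1] open 70.2 gf 0.0 q6 2.11
wrist 2479 px [315. 185.] rack [-137.2  441.6] r 25.6 z 0.0749
wrist 72 px [504. 231.] rack [-182.3  264.1] r 11.6 z 0.0691
wrist 162 px [264. 267.] rack [-225.8  494. ] r 22.9 z 0.0707
top 107 px [262. 128.] rack [ 77.  376.3] r 26.7 z 0.0736
top 121 px [216. 164.] rack [-139.8  441.2] r 26.4 z 0.0733
```

servo_tool(commands=[[[0, 0, 45], 0, 70], [[0, 0, 50], 0, 70], [[0, 0, 40], 0, 70], [[0, 0, 20], 0, 70], [[0, 0, 8], 0, 70], [[0, 0, 0], 0, 35], [[0, 0, 0], 0, 35], [[0, 0, 0], 0, 35], [[0, 0, 0], 0, 35], [[0, 0, 0], 0, 35], [[0, 0, -20], 0, 35], [[0, 0, -45], 0, 35], [[0, 0, -50], 0, 35], [[0, 0, -48], 0, 35], [[10, 40, 0], 0, 35], [[11, 45, 0], 0, 35], [[11, 45, 0], 0, 35], [[11, 45, 0], 0, 35], [[11, 45, 0], 0, 35]])

```text
time_s: 26.45
eef_pos: [0.4659, 0.1347, 0.2359]
eef_rot: [-0.0, 1.0, -0.024, -0.0]
wrist_force: [0.7, -0.1, -1.6]
opening: 0.561
grasp_force: 62.7
```

servo_tool(commands=[[[11, 45, 0], 0, 35], [[11, 45, 0], 0, 35], [[11, 45, 0], 0, 35], [[10, 42, 0], 0, 35], [[0, 0, 0], 0, 35], [[0, 0, 0], 0, 35], [[0, 0, 0], 0, 35]])

```text
time_s: 27.32
eef_pos: [0.5003, -0.0417, 0.236]
eef_rot: [-0.0, 1.0, -0.023, -0.0]
wrist_force: [-0.2, -0.0, -1.7]
opening: 0.565
grasp_force: 62.9
```

Run:
```python
from h import *
st()
```

```text
t 27.32 rackXY mm [-41.8  46. ] z 236.0 yaw-rack -0.0018 F [-0.2 -0.  -1.7] open 48.3 gf 62.9 q6 1.3
```

servo_tool(commands=[[[1, 1, 30], 0, 35], [[0, 0, 35], 0, 35], [[0, 0, 25], 0, 35], [[0, 0, 15], 0, 35], [[0, 0, 6], 0, 35], [[0, 0, 1], 0, 35], [[0, 0, 0], 0, 64], [[0, 0, 0], 0, 64], [[0, 0, 0], 0, 64], [[0, 0, -20], 0, 64], [[0, 0, -45], 0, 64], [[0, 0, -47], 0, 70], [[15, -41, 0], 0, 70], [[15, -41, 0], 0, 70], [[15, -41, 0], 0, 70], [[15, -41, 0], 0, 70], [[15, -41, 0], 0, 70], [[15, -41, 0], 0, 70], [[15, -41, 0], 0, 70], [[15, -43, 0], 0, 70]])

```text
time_s: 29.82
eef_pos: [0.6379, 0.2811, 0.2365]
eef_rot: [0.0, 1.0, -0.024, 0.0]
wrist_force: [0.5, -0.9, -0.4]
opening: 0.819
grasp_force: 0.0
```

Run:
```python
from h import *
st();jars('wrist');jars('top')
```

```text
t 29.82 rackXY mm [ 81.2 374.6] z 236.5 yaw-rack -0.0035 F [ 0.5 -0.9 -0.4] open 69.9 gf 0.0 q6 1.86
wrist 2469 px [313. 185.] rack [ 81.3 376.4] r 25.8 z 0.0749
wrist 81 px [252. 279.] rack [-16.2 437.2] r 15.9 z 0.0696
top 104 px [262. 129.] rack [ 77.6 376.4] r 25.8 z 0.0733
```

servo_tool(commands=[[[0, -1, 45], 0, 70], [[0, 0, 50], 0, 70], [[0, 0, 40], 0, 70], [[0, 0, 20], 0, 70], [[0, 0, 8], 0, 70], [[0, 0, 0], 0, 35], [[0, 0, 0], 0, 35], [[0, 0, 0], 0, 35], [[0, 0, 0], 0, 35], [[0, 0, 0], 0, 35], [[0, 0, -20], 0, 35], [[0, 0, -45], 0, 35], [[0, 0, -50], 0, 35], [[0, 0, -48], 0, 35], [[-10, 43, 0], 0, 35], [[-10, 43, 0], 0, 35], [[-10, 43, 0], 0, 35], [[-11, 42, 0], 0, 35], [[0, 0, 0], 0, 35], [[0, 0, 0], 0, 35]])

```text
time_s: 32.42
eef_pos: [0.5883, 0.1123, 0.237]
eef_rot: [-0.0, 1.0, -0.024, 0.0]
wrist_force: [0.5, -0.0, -1.8]
opening: 0.566
grasp_force: 62.5
```

Run:
```python
from h import *
st()
```

```text
t 32.42 rackXY mm [ 39.2 203.8] z 237.0 yaw-rack -0.0037 F [ 0.5 -0.  -1.8] open 48.3 gf 62.5 q6 1.61
```

Next I'll lower and release A, rise, and move to a view point at about (-60,60).

servo_tool(commands=[[[0, 0, 30], 0, 35], [[0, -1, 35], 0, 35], [[0, 0, 25], 0, 35], [[0, 0, 15], 0, 35], [[0, 0, 7], 0, 35], [[0, 0, 1], 0, 35], [[0, 0, 0], 0, 64], [[0, 0, 0], 0, 64], [[0, 0, 0], 0, 64], [[0, 0, -20], 0, 64], [[0, 0, -45], 0, 64], [[0, 0, -47], 0, 64], [[0, 0, -50], 0, 50], [[-25, 40, 0], 0, 50], [[-25, 45, 0], 0, 50], [[-25, 45, 0], 0, 50], [[-25, 40, 0], 0, 50], [[0, 0, 0], 0, 50], [[0, 0, 0], 0, 50]])

```text
time_s: 34.8
eef_pos: [0.4806, -0.052, 0.2866]
eef_rot: [0.0, 1.0, -0.025, 0.001]
wrist_force: [0.0, 0.3, -0.9]
opening: 0.582
grasp_force: 0.0
```

Run:
```python
from h import *
st();c=shot('wrist','v1.png')
P=cloud(c);w=(P[...,2]>.112)&(P[...,2]<.135)&(c['color'].max(2)<80)
k,lab,s,ce=cv2.connectedComponentsWithStats(w.astype(np.uint8))
for i in range(1,k):
    if s[i,4]>200:
        q=P[lab==i];q=q[q[:,2]>np.median(q[:,2])-.004];(a,b),r=cv2.minEnclosingCircle(q[:,:2].astype(np.float32));nrm=np.linalg.svd(q-q.mean(0),full_matrices=False)[2][2];print(ce[i].round(),rk((a,b)).round(1),round(r*1000,1),np.median(q[:,2]).round(4),'tilt',np.arccos(abs(nrm[2])).round(3))
```

```text
t 34.8 rackXY mm [-61.   34.8] z 286.6 yaw-rack -0.004 F [ 0.   0.3 -0.9] open 49.7 gf 0.0 q6 1.27
[104.  65.] [ 41.  205.8] 25.8 0.1249 tilt 0.02
[303.  64.] [39.9 43.5] 25.7 0.1248 tilt 0.005
[198.  71.] [ 35.2 129.4] 25.8 0.1248 tilt 0.013
[562.  85.] [  22.6 -167.8] 22.5 0.1296 tilt 0.148
[414. 115.] [ -0.3 -51.9] 11.0 0.1159 tilt 0.022
[305. 163.] [-40.8  43.3] 25.6 0.1249 tilt 0.005
[124. 159.] [-37.5 204.6] 10.6 0.1144 tilt 1.525
```

View pics/v1.png

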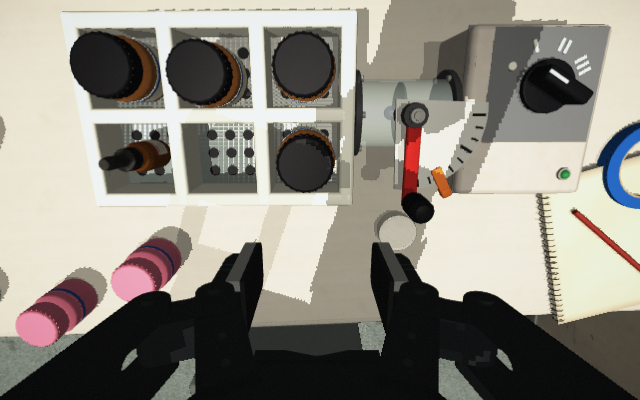

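v1 shows four amber jars upright, each in its own cell, the dropper at (140,158) and the damper shut. Next I'll measure the knob.

Run:
```python
from h import *
c=shot('wrist');P=cloud(c);w=(P[...,2]>.121)&(P[...,2]<.136)
w[:, :500]=0;w[:50]=0;w[130:]=0
q=np.array([rk(x) for x in P[w][:,:2]]).astype(np.float32);print(len(q),cv2.minAreaRect(q),q.mean(0))
d=np.linalg.svd(q-q.mean(0),full_matrices=False)[2][0];print('bar dir angle from rack x',np.arctan2(d[1],d[0]))
for n in [(538,45),(565,45),(583,65),(513,66)]: print(rk(atz(c,*n,.0955)).round(1))
print(rk(atz(c,437,170,.1)),rk(atz(c,446,197,.1)))
t=shot('top');P=cloud(t);w=(P[...,2]>.120)&(P[...,2]<.138);q=np.array([rk(x) for x in P[w][:,:2]]);m=(abs(q[:,0]-25)<35)&(abs(q[:,1]+167)<35);print('top',m.sum(),q[m].mean(0) if m.any() else '')
```

```text
1132 ((23.172435760498047, -167.94024658203125), (44.52582550048828, 13.393716812133789), 59.20414352416992) [  23.29907 -165.79323]
bar dir angle from rack x -2.0995874
[  57.9 -158.7]
[  57.9 -182.2]
[  41.7 -201.3]
[  41.  -139.7]
[-50.76043766 -79.82525172] [-77.15528781 -90.99272433]
top 46 [  20.38444082 -167.25881593]
```

The knob bar's centre is at (23.2,-168) and it points at 1.033 rad (off). I'll approach it with the jaws across the bar.

servo_tool(commands=[[[17, 41, 0], 0, 45], [[17, 41, 0], 0, 45], [[17, 41, 0], 0, 45], [[17, 40, 0], 0, 45], [[16, 40, 0], 0, 45], [[0, 0, 0], -0.148, 45], [[0, 0, 0], -0.148, 45], [[0, 0, 0], -0.148, 45], [[0, 0, 0], -0.148, 45], [[0, 0, 0], -0.148, 45], [[0, 0, 0], -0.148, 45], [[0, 0, 0], -0.148, 45], [[0, 0, 40], 0, 45], [[0, 0, 45], 0, 45], [[0, 0, 25], 0, 45], [[0, 0, 0], 0, 45], [[0, 0, 0], 0, 45]])

```text
time_s: 37.08
eef_pos: [0.5554, -0.2587, 0.1765]
eef_rot: [0.001, 0.88, 0.474, 0.0]
wrist_force: [0.7, -0.5, 0.7]
opening: 0.526
grasp_force: 0.0
```

Run:
```python
from h import *
st()
```

```text
t 37.08 rackXY mm [  23.  -168.3] z 176.5 yaw-rack 1.0337 F [ 0.7 -0.5  0.7] open 45.0 gf 0.0 q6 -0.05
```

servo_tool(commands=[[[0, 0, 25], 0, 45], [[0, 0, 15], 0, 45], [[0, 0, 5], 0, 45], [[0, 0, 0], 0, 2], [[0, 0, 0], 0, 2], [[0, 0, 0], 0, 2], [[0, 0, 0], 0, 2], [[0, 0, 0], 0, 2]])

```text
time_s: 38.08
eef_pos: [0.5549, -0.2592, 0.1314]
eef_rot: [0.001, 0.88, 0.474, 0.0]
wrist_force: [0.3, -0.6, 5.9]
opening: 0.136
grasp_force: 62.0
```

Run:
```python
from h import *
st()
```

```text
t 38.08 rackXY mm [  22.5 -168.8] z 131.4 yaw-rack 1.0328 F [ 0.3 -0.6  5.9] open 11.7 gf 62.0 q6 -0.05
```

servo_tool(commands=[[[0, 0, 0], 0.1, 2], [[0, 0, 0], 0.1, 2], [[0, 0, 0], 0.1, 2], [[0, 0, 0], 0.1, 2], [[0, 0, 0], 0.1, 2], [[0, 0, 0], 0.1, 2], [[0, 0, 0], 0.1, 2], [[0, 0, 0], 0.1, 2], [[0, 0, 0], 0.1, 2], [[0, 0, 0], 0.1, 2], [[0, 0, 0], 0.1, 2], [[0, 0, 0], 0.1, 2], [[0, 0, 0], 0.1, 2], [[0, 0, 0], 0.1, 2], [[0, 0, 0], 0, 2], [[0, 0, 0], 0, 2]])

```text
time_s: 40.08
eef_pos: [0.5544, -0.2573, 0.1313]
eef_rot: [-0.001, 0.979, -0.204, -0.0]
wrist_force: [-3.5, 6.4, 10.1]
opening: 0.137
grasp_force: 62.8
```

Run:
```python
from h import *
st()
```

```text
t 40.08 rackXY mm [  21.9 -167. ] z 131.3 yaw-rack -0.3667 F [-3.5  6.4 10.1] open 11.7 gf 62.8 q6 1.35
```

servo_tool(commands=[[[0, 0, 0], 0, 45], [[0, 0, 0], 0, 45], [[0, 0, 0], 0, 45], [[0, 0, -20], 0, 45], [[0, 0, -45], 0, 45], [[0, 0, -45], 0, 45], [[0, 0, -45], 0, 45], [[0, 0, 0], -0.122, 45], [[0, 0, 0], -0.122, 45], [[0, 0, 0], -0.122, 45], [[-24, -28, 0], 0, 60], [[-24, -29, 0], 0, 60], [[-24, -29, 0], 0, 60], [[-25, -29, 0], 0, 60], [[0, 0, 0], 0, 60], [[0, 0, 0], 0, 60]])

```text
time_s: 42.08
eef_pos: [0.4634, -0.14, 0.2867]
eef_rot: [0.001, 1.0, -0.023, 0.001]
wrist_force: [0.8, 0.1, -0.4]
opening: 0.704
grasp_force: 0.0
```

Run:
```python
from h import *
st();c=shot('wrist');cv2.imwrite('pics/k1.png',cv2.resize(c['color'][20:270,260:560,::-1],None,fx=2.4,fy=2.4,interpolation=cv2.INTER_CUBIC))
```

```text
t 42.08 rackXY mm [-74.3 -53.9] z 286.7 yaw-rack -0.0011 F [ 0.8  0.1 -0.4] open 60.1 gf 0.0 q6 1.08
```

View pics/k1.png

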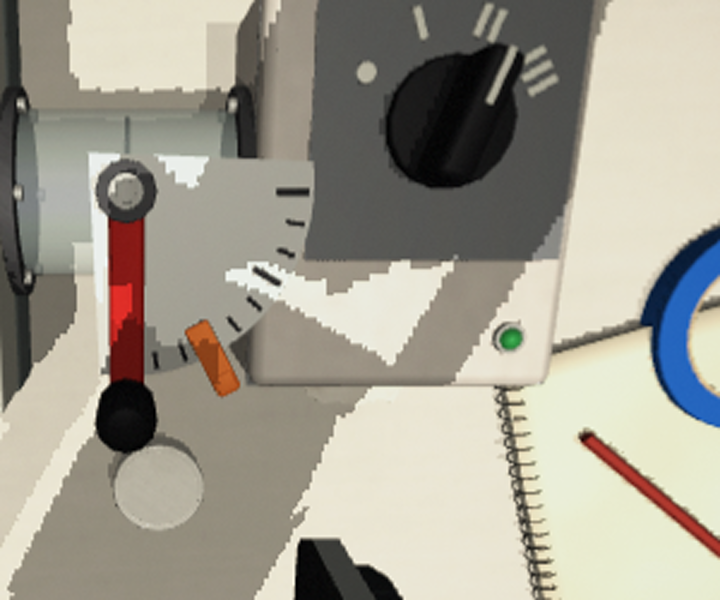

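Run:
```python
from h import *
c=shot('wrist');S=lambda u,v,z:rk(atz(c,260+(u+.5)/2.4-.5,20+(v+.5)/2.4-.5,z))
print('shaft',S(126,190,.12),'grip',S(126,408,.156))
for z in(.1,):
  for n,(u,v) in dict(t90=(292,191),t75=(295,223),a=(286,253),t45=(267,275),b=(254,303),cc=(234,323),d=(183,352),e=(156,360),pin=(198,327),pout=(230,390),pmid=(213,358)).items():
    q=S(u,v,z);d=q-[-.2,-52];print(n,q.round(1),np.hypot(*d).round(1),np.degrees(np.arctan2(-d[1],-d[0])).round(1))
P=cloud(c);h=cv2.cvtColor(c['color'],cv2.COLOR_RGB2HSV);m=(h[...,0]>5)&(h[...,0]<18)&(h[...,1]>150)&(abs(P[...,2]-.1)<.008)
q=np.array([rk(x) for x in P[m][:,:2]]);q=q[(abs(q[:,0]+60)<40)&(abs(q[:,1]+80)<40)].astype(np.float32)
print(len(q),q.mean(0),cv2.minAreaRect(q));d=q.mean(0)-[-.2,-52];print('mean ang',np.arctan2(-d[1],-d[0]))
```

```text
shaft [  0.14198666 -52.61563709] grip [-68.47767433 -52.61638511]
t90 [  -0.  -113.8] 61.8 90.1
t75 [ -11.5 -115.5] 64.5 79.9
a [ -22.5 -112.7] 64.7 69.8
t45 [ -30.7 -105.8] 61.9 60.5
b [ -41.3 -101.3] 64.2 50.2
cc [-48.9 -93.8] 64.2 40.7
d [-60.2 -74.3] 64.0 20.4
e [-63.4 -63.7] 64.3 10.5
pin [-50.5 -80. ] 57.5 29.1
pout [-75.5 -93.1] 85.8 28.6
pmid [-62.6 -86.1] 71.1 28.6
319 [-62.724632 -85.845535] ((-63.20220947265625, -86.09141540527344), (31.031639099121094, 9.405808448791504), 28.50008773803711)
mean ang 0.4961509934788235
```

The selector is at medium (its line points to II). The pointer sits at 0.496 rad. Next I'll grip the lever and open it to there.

servo_tool(commands=[[[-1, -2, 30], 0, 50], [[0, 0, 45], 0, 50], [[0, 0, 35], 0, 50], [[0, 0, 18], 0, 50], [[0, 0, 5], 0, 50], [[0, 0, 0], 0, 10], [[0, 0, 0], 0, 10], [[0, 0, 0], 0, 10], [[0, 0, 0], 0, 10], [[0, 0, 0], 0, 10]])

```text
time_s: 43.42
eef_pos: [0.4625, -0.1379, 0.1534]
eef_rot: [0.001, 1.0, -0.023, 0.001]
wrist_force: [-1.2, -0.2, 6.3]
opening: 0.213
grasp_force: 59.3
```

Run:
```python
from h import *
st()
```

```text
t 43.42 rackXY mm [-75.2 -51.8] z 153.4 yaw-rack -0.0011 F [-1.2 -0.2  6.3] open 18.2 gf 59.3 q6 1.08
```

servo_tool(commands=[[[0, 6, 0], 0, 10], [[1, 6, 0], 0, 10], [[1, 6, 0], 0, 10], [[2, 6, 0], 0, 10], [[2, 6, 0], 0, 10], [[3, 5.6, 0], 0, 10], [[0, 0, 0], 0, 10], [[0, 0, 0], 0, 10]])

```text
time_s: 44.42
eef_pos: [0.4691, -0.1731, 0.1531]
eef_rot: [-0.0, 1.0, -0.023, -0.0]
wrist_force: [-3.9, 1.5, 8.5]
opening: 0.217
grasp_force: 62.9
```

Run:
```python
from h import *
st()
```

```text
t 44.42 rackXY mm [-67.1 -86.7] z 153.1 yaw-rack -0.0006 F [-3.9  1.5  8.5] open 18.5 gf 62.9 q6 1.03
```

servo_tool(commands=[[[0, 0.8, 0], 0, 10], [[0, 0, 0], 0, 10], [[0, 0, 0], 0, 50], [[0, 0, 0], 0, 50], [[0, 0, 0], 0, 50], [[0, 0, -20], 0, 50], [[0, 0, -45], 0, 50], [[0, 0, -45], 0, 50], [[0, 0, -25], 0, 50], [[-10, -30, 0], 0, 50], [[0, 0, 0], 0, 50], [[0, 0, 0], 0, 50]])

```text
time_s: 45.92
eef_pos: [0.4606, -0.1439, 0.2871]
eef_rot: [0.0, 1.0, -0.023, -0.0]
wrist_force: [-0.4, -0.9, 0.1]
opening: 0.588
grasp_force: 0.0
```

Run:
```python
from h import *
st();c=shot('wrist','f1.png');P=cloud(c);h=cv2.cvtColor(c['color'],cv2.COLOR_RGB2HSV)
near=lambda q:q[(abs(q[:,0]+45)<50)&(abs(q[:,1]+75)<50)].astype(np.float32)
for n,m in(('red',((h[...,0]<4)|(h[...,0]>174))&(h[...,1]>150)&(abs(P[...,2]-.113)<.006)),('orange',(h[...,0]>5)&(h[...,0]<18)&(h[...,1]>150)&(abs(P[...,2]-.1)<.008)),('grip',(P[...,2]>.15)&(P[...,2]<.162)&(h[...,2]<90))):
    q=near(np.array([rk(x) for x in P[m][:,:2]]))
    if len(q)>5:
        d=q.mean(0)-[-.2,-52];print(n,len(q),q.mean(0),'ang',np.arctan2(-d[1],-d[0]),cv2.minAreaRect(q))
```

```text
t 45.92 rackXY mm [-76.9 -57.9] z 287.1 yaw-rack -0.0009 F [-0.4 -0.9  0.1] open 50.2 gf 0.0 q6 1.07
red 947 [-33.49521  -70.979126] ang 0.5180879555778818 ((-34.00960159301758, -71.2081527709961), (59.145965576171875, 12.467185974121094), 29.166851043701172)
grip 513 [-64.40206  -88.300545] ang 0.5145979499527451 ((-65.26577758789062, -88.67158508300781), (20.136730194091797, 19.86981964111328), 15.72280502319336)
```

View pics/f1.png

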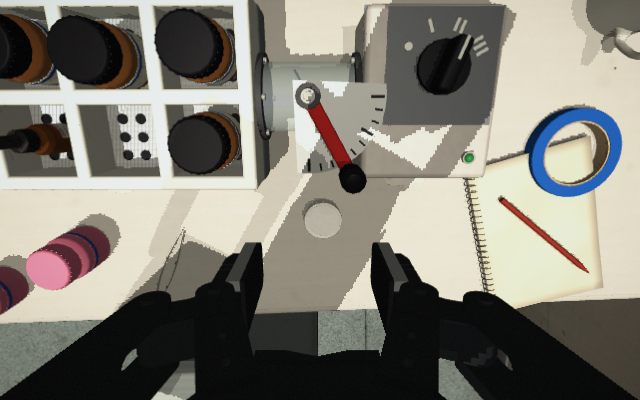

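f1 shows the lever at about 0.51 rad covering the pointer (0.497), the selector on II, and the jars and dropper in their cells. I'm handing in.

```bash
python3 -c "
from bench import ctrl
print(ctrl.hand_in())"
```

```text
the job is handed in; nothing more can be done
None
```

I handed the job in, but the hand-in gave no verdict: all four amber jars stand upright in their own cells, the selector is at medium, the damper lever is within about 0.02 rad of the orange pointer by camera, and the gripper is clear of everything.

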